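# Raise three posts and the wall beam of a timber-frame model

### The job

Stand the three round posts upright on the stone footings of the model, each centred on the footing that brings all three tops to the same level (tallest post on the lowest footing, shortest on the highest). Once all three stand, lay the long beam flat across their tops, centred over the middle footing and in line with the row. Leave the square post where it is.

Things in the scene. Friction and masses are not known exactly. Their poses are not given: they have to be found in the camera images.
- post_tall: Loose round post of brown wood, the tallest of the three, standing on end: a plain cylinder 38 mm in diameter and 104 mm high. Origin at the centre of its lower end, z along the post to its upper end. Its place is the lowest (one-tier) footing; keep its lower end down.
- post_mid: Loose round post of brown wood, the middle one of the three, standing on end: a plain cylinder 38 mm in diameter and 82 mm high. Origin at the centre of its lower end, z along the post to its upper end. Its place is the middle (two-tier) footing; keep its lower end down.
- post_short: Loose round post of brown wood, the shortest of the three, standing on end: a plain cylinder 38 mm in diameter and 60 mm high. Origin at the centre of its lower end, z along the post to its upper end. Its place is the highest (three-tier) footing; keep its lower end down.
- beam: Loose straight beam of brown wood, lying on the table: 250 mm long (x), 30 mm wide (y), 24 mm high (z). Origin at the centre of its underside, x along its length, z up. It may lie either way round. Grip it across its 30 mm width at mid-length.
- square_post: Loose offcut of brown wood standing on end, SQUARE in section, 38 x 38 mm and 82 mm high; origin at the centre of its lower end, z up. Not part of the job: leave it where it is. It stands among the round posts.
- footing_low: Grey stone footing of one tier, fixed on the baseboard; 22 mm high overall, square, top face 54 x 54 mm. Origin at the centre of its underside, which lies on the baseboard (12 mm above the table); z up, x along the row of footings. Its top is 22 mm above its origin.
- footing_mid: Grey stone footing of two tiers, fixed on the baseboard; 44 mm high overall, square, top face 54 x 54 mm, the lower tier 68 x 68 mm, each tier 22 mm high. Origin at the centre of its underside, which lies on the baseboard (12 mm above the table); z up, x along the row of footings. Its top is 44 mm above its origin.
- footing_high: Grey stone footing of three tiers, fixed on the baseboard; 66 mm high overall, square, top face 54 x 54 mm, the lower tiers 68 x 68 and 82 x 82 mm, each tier 22 mm high. Origin at the centre of its underside, which lies on the baseboard (12 mm above the table); z up, x along the row of footings. Its top is 66 mm above its origin.
- board: Fixed plywood baseboard with a brown cork surface, 320 (x) by 130 (y) by 12 mm thick, on the table. Origin at the centre of its underside, x along its length and the row of footings, z up. Footings stand 90 mm apart on its long centre line, the middle one at its centre; which is where changes. With each post on its right footing, all tops are 138 mm above the table.
Mind the look-alikes: they are no part of the job. What is shaped like the post_mid but purple is not meant. What is shaped like the post_short but yellow is not meant.

How it is judged:
By the outcome, as a careful person would: the job done as asked, in the order asked, and still so for the second after the job is handed in, with the robot touching nothing.
It also fails if it takes over 120 s, if anything falls off the work surface, if the arm or the gripper's body presses on something with over 40 N, if the wrist force passes 120 N, or if a joint passes its speed limit or range.

### The arm

A 6-joint arm with a two-finger parallel gripper is mounted at the origin on the work surface. World frame = base frame: x ahead of the robot, y to its left, z up, the work surface at z = 0. Lengths are in m, angles in rad, forces in N, time in s.
With the tool pointing down it reaches from about 0.35 to 0.975 m from the base axis. Payload 4.9 kg.
Tool frame: the origin (TCP) lies midway between the tips of the shut fingers; the grasp point (between the pads) lies 19 mm behind it; z points along the fingers, y is the line along which they close (so a half turn about z gives the same grasp; the last joint's range is limited). The gripper opens to 85 mm and grips with 20 to 120 N. Pads are 22 mm wide; open, the fingers measure 114 mm over their backs; the gripper's body (76 mm by 85 mm) begins 54 mm behind the grasp point. The pads swing forward as they close: fully open they stand 13 mm farther back than shut.
Start: joints at [-1.245, 0.053, 1.613, -0, 1.476, -0.119], TCP at [0.269, -0.564, 0.196] pointing down, gripper open.
Joint ranges: [-3.01, 3.01], [-1.01, 2.22], [0.06, 2.58], [-1.02, 4.17], [0.09, 2.62], [-3.14, 3.14]. Speed limits (rad/s): [2.57, 2.57, 3.14, 3.14, 3.14, 3.14].

### API

Orientations are given as a rotation vector (axis times angle).
In Python, from station import ctrl, optics, job gives the robot as it stands.
- The arm moves only by the shell command python3 -m jog 'ROWS' [OPENING] [FORCE]. ROWS is JSON, a list of rows, each a list of 2 entries, a list of its own where there are three numbers: the shift along the tool's x, y, z in m, then the turn, a rotation vector about the tool's x, y, z in rad. A call has 1 to 5 rows; each row is the pose to reach, as a shift and turn from the pose commanded when the call began, along the tool's axes at that moment; what a row does not reach only later rows make up. A row lasts 1/10 s, in which the tool goes at most 50 mm and 8.59 degrees, less where a joint would pass 70% of its speed; a pose out of reach is approached as far as the arm can. A call with a gripper value outside its range is refused whole. OPENING is the opening, from 0 (shut) to 1 (fully open), set as the call begins (- or left out, the last holds). The fingers move at their own pace and stop on an object; FORCE is the grip in N (left out, the last holds). Time passes only in rows, so rows that repeat a pose let the fingers close. It gives the time, the measured TCP pose, the force, the opening and the grip force at its end, in the units of the state.
- ctrl.get_obs(): the state, without advancing time (a new reading comes with each control period).
- optics.get_image(name): name is "scene" or "top"; returns a dict with "image" (400x640x3 uint8, blue, green, red), "fx", "fy", "cx", "cy" (pixels), "rvec" (rotation vector, rad) and "tvec" (3), from world to camera coordinates, as OpenCV has them. Camera axes: x right, y down, z forward; pixel columns grow to the right and rows downward; lengths in m; the calibration is good to about 2 mm. A picture is of the moment at which its call begins. There is no depth.
- job.finish_job(): hands the job in; it is judged then, once.
The state is a dict: "t": time; "q": joint angles; "dq": joint speeds; "effort": joint torques, N m; "tool_pos": TCP position; "tool_rot": TCP orientation; "contact_force": force on the tool from outside, world axes, zero at the start; "wrist_torque": the same for the moment, N m; "opening": finger opening in m; "grip_force": force on a finger pad.
Only numpy, scipy, OpenCV 4.12 (cv2) and the standard library are available. Lean on these libraries where they do the work, as an engineer would, in place of code of your own. Each camera call takes 0.05 s, during which the arm holds its last target. There are 200 camera calls.

## Working session

There is one attempt and no reset: what is moved stays moved. The work goes in short steps, Python scripts to look and compute and a shell command to move; the robot and the scene stay as the last step left them, time stands still between calls to the robot, and variables do not carry over. Pictures are saved under pics/ and viewed, at most 14 in all, crops included, and the job is handed in when it is done.

```bash
mkdir -p pics; ls; python3 - <<'E'
from station import ctrl,optics,job
import cv2,numpy as np
o=ctrl.get_obs();print({k:np.round(v,3).tolist() for k,v in o.items()})
for n in("scene","top"):
    d=optics.get_image(n);cv2.imwrite(f"pics/{n}0.png",d["image"]);print(n,{k:np.round(v,4).tolist() for k,v in d.items() if k!="image"})
E
```

```text
pics
{'t': 0.0, 'q': [-1.245, 0.053, 1.614, 0.0, 1.476, -0.119], 'dq': [0.0, -0.0, -0.001, -0.0, 0.002, 0.001], 'effort': [-0.0, -39.369, -37.017, -0.0, 0.007, -0.0], 'tool_pos': [0.269, -0.564, 0.195], 'tool_rot': [-3.062, -0.692, 0.0], 'contact_force': [-0.497, 0.638, -0.513], 'wrist_torque': [0.013, -0.002, -0.027], 'grip_force': 0.0, 'opening': 0.086}
scene {'fx': 366.971, 'fy': 366.971, 'cx': 320.8407, 'cy': 200.4417, 'rvec': [1.8057, 1.6505, -0.722], 'tvec': [0.025, -0.3337, 1.2877]}
top {'fx': 483.924, 'fy': 483.924, 'cx': 313.443, 'cy': 193.6245, 'rvec': [2.1552, -2.1748, 0.1429], 'tvec': [-0.0501, 0.5226, 0.9807]}
```

View pics/scene0.png

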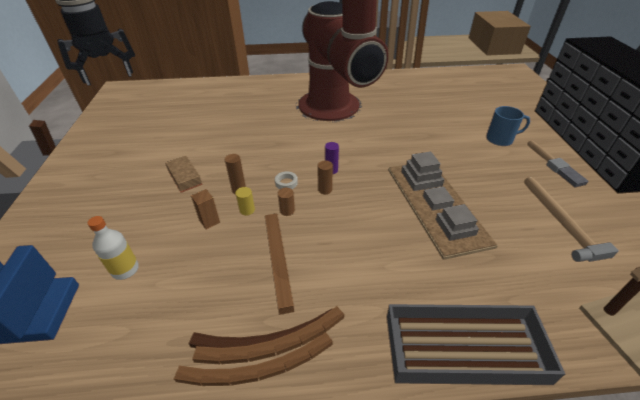

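View pics/top0.png

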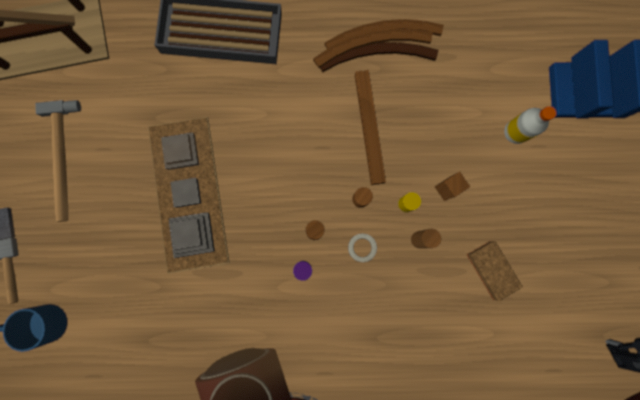

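The scene shows the tall post at (235,173), mid at (325,178), short at (286,202), square at (205,209), and the beam from (272,217) to (286,308). In the top view they are at (425,238), (315,230), (363,197) and (453,186), with the beam from (362,72) to (377,183). The footings are low at (185,192), mid at (180,150) and high at (188,234). Next I'll estimate poses and overlay outlines to check them.

```bash
cat > h.py <<'E'
from station import ctrl,optics,job
import cv2,numpy as np
def K(d): return np.array([[d["fx"],0,d["cx"]],[0,d["fy"],d["cy"]],[0,0,1.]])
def proj(d,P): return cv2.projectPoints(np.float64(P).reshape(-1,1,3),np.float64(d["rvec"]),np.float64(d["tvec"]),K(d),None)[0].reshape(-1,2)
def ray(d,uv,z):
    R=cv2.Rodrigues(np.float64(d["rvec"]))[0];c=-R.T@np.float64(d["tvec"])
    v=R.T@np.linalg.solve(K(d),[uv[0],uv[1],1]);return (c+v*(z-c[2])/v[2])
def circ(x,y,z,r=.019,n=40):
    a=np.linspace(0,2*np.pi,n);return np.c_[x+r*np.cos(a),y+r*np.sin(a),a*0+z]
def rect(x,y,z,yaw,l,w):
    p=np.array([[1,1],[1,-1],[-1,-1],[-1,1],[1,1]])*[l/2,w/2];c,s=np.cos(yaw),np.sin(yaw)
    return np.c_[p@np.array([[c,s],[-s,c]])+[x,y],np.full(5,z)]
def shot(curves,name,crops,s=3):
    for n,(x0,y0,x1,y1) in crops.items():
        d=optics.get_image(n);im=cv2.resize(d["image"][y0:y1,x0:x1],None,fx=s,fy=s,interpolation=cv2.INTER_CUBIC)
        for c in curves:
            p=(proj(d,c)-[x0,y0]+.5)*s
            cv2.polylines(im,[np.int32(p*8)],False,(0,255,0),1,cv2.LINE_AA,3)
        cv2.imwrite(f"pics/{name}_{n}.png",im)
E
python3 - <<'E'
from h import *
d=optics.get_image("top");s=optics.get_image("scene")
def p(n,uv,z,dd=d): print(n,np.round(ray(dd,uv,z),4))
p("tall",(432,238),.104);p("mid",(315,230),.082);p("short",(363,197),.06)
p("tall s",(234,159),.104,s);p("mid s",(325,166),.082,s);p("short s",(286,193),.06,s)
p("b1",(362,72),.024);p("b2",(377,183),.024)
p("fl",(185,192),.034);p("fm",(179,149),.056);p("fh",(186,234),.078)
for uv in((150,127),(207,119),(229,260),(169,270)):p("bd",uv,.012)
E
```

```text
tall [ 0.4254 -0.2813  0.104 ]
mid [ 0.4438 -0.0565  0.082 ]
short [ 0.5109 -0.1552  0.06  ]
tall s [ 0.4286 -0.273   0.104 ]
mid s [ 0.4487 -0.0535  0.082 ]
short s [ 0.5145 -0.152   0.06  ]
b1 [ 0.7888 -0.1632  0.024 ]
b2 [ 0.5445 -0.1896  0.024 ]
fl [0.5275 0.2126 0.034 ]
fm [0.614  0.2213 0.056 ]
fh [0.4385 0.1976 0.078 ]
bd [0.6724 0.2967 0.012 ]
bd [0.6893 0.1742 0.012 ]
bd [0.3859 0.1232 0.012 ]
bd [0.3665 0.2479 0.012 ]
```

```bash
cat > draw.py <<'E'
from h import *
est=dict(tall=(.427,-.278),mid=(.446,-.055),short=(.513,-.154),beam=(.667,-.1764,.108),board=(.528,.2105,.161))
def curves(e):
    L=[]
    for k,h in(("tall",.104),("mid",.082),("short",.06)):
        L+=[circ(*e[k],h),circ(*e[k],0)]
    L.append(rect(*e["beam"][:2],.024,e["beam"][2],.25,.03))
    x,y,a=e["board"];L.append(rect(x,y,.012,a,.32,.13))
    for k,z in((0,.034),(1,.056),(-1,.078)):
        L.append(rect(x+k*.09*np.cos(a),y+k*.09*np.sin(a),z,a,.054,.054))
    return L
if __name__=="__main__":
    shot(curves(est),"ov",dict(top=(145,60,450,285),scene=(215,135,500,330)),2.6)
E
python3 draw.py
```

```text
(no output)
```

View pics/ov_top.png

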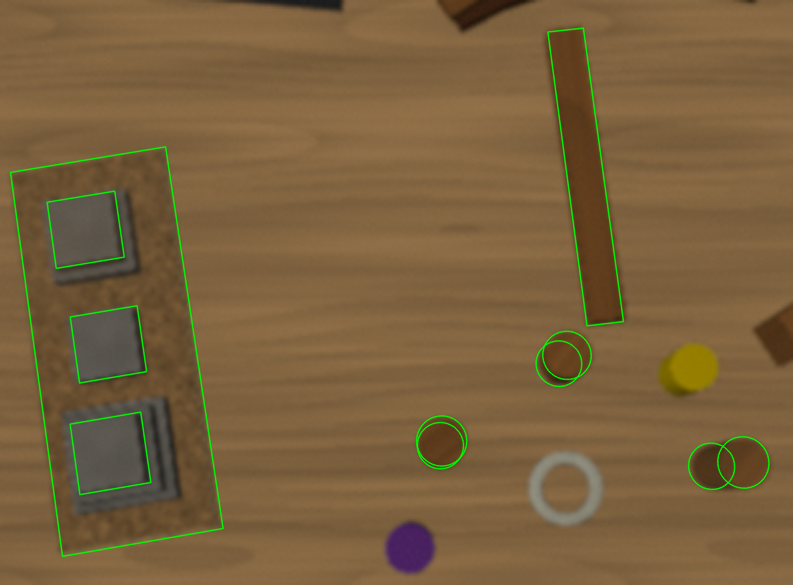

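View pics/ov_scene.png

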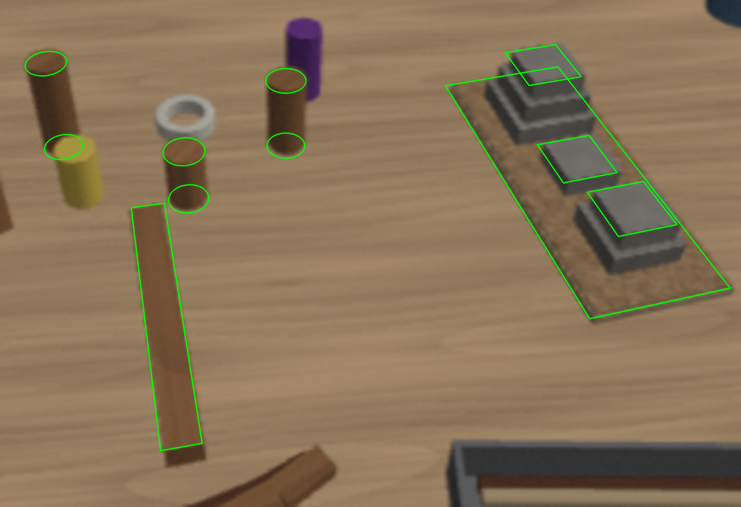

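The overlays fit to about 1–2 px in both views. I'll refine the footing faces numerically and work out the first move.

```bash
cat > go.py <<'E'
# usage: go.py x y z yaw  -> shift and turn in current tool axes
import sys
from h import *
from scipy.spatial.transform import Rotation as Rn
o=ctrl.get_obs();R=Rn.from_rotvec(o["tool_rot"])
x,y,z,w=map(float,sys.argv[1:5])
T=Rn.from_euler("z",w)*Rn.from_euler("x",np.pi)
print("shift",np.round(R.inv().apply(np.array([x,y,z])-o["tool_pos"]),4).tolist(),"turn",np.round((R.inv()*T).as_rotvec(),4).tolist(),"now",np.round(o["tool_pos"],4).tolist(),"t",round(o["t"],2),"F",np.round(o["contact_force"],1))
E
python3 - <<'E'
from h import *
from draw import est
from scipy.optimize import minimize
x,y,a=est["board"]
ims={n:optics.get_image(n) for n in("top","scene")}
def grad(d):
    g=cv2.GaussianBlur(d["image"],(0,0),.8).astype(np.float32)
    return np.sqrt(sum(cv2.Sobel(g[...,i],cv2.CV_32F,1,0)**2+cv2.Sobel(g[...,i],cv2.CV_32F,0,1)**2 for i in range(3)))
G={n:grad(d) for n,d in ims.items()}
def score(C,names):
    t=0
    for n in names:
        for c in C:
            q=np.vstack([np.linspace(c[i],c[i+1],15) for i in range(len(c)-1)])
            p=proj(ims[n],q).astype(np.float32);t+=cv2.remap(G[n],p[:,:1],p[:,1:],1).mean()
    return -t
def fit(f,x0,names):
    return min((minimize(lambda v:score(f(v),names),np.array(x0)+np.random.randn(len(x0))*.0015,method="Nelder-Mead",options=dict(initial_simplex=None,xatol=1e-5)) for _ in range(12)),key=lambda r:r.fun).x
np.random.seed(0)
def foot(v):
    x,y,a=v;return [rect(x+k*.09*np.cos(a),y+k*.09*np.sin(a),z,a,.054,.054) for k,z in((0,.034),(1,.056),(-1,.078))]+[rect(x,y,.012,a,.32,.13)]
for N in(["top"],["scene"],["top","scene"]):
    print(N,"foot",np.round(fit(foot,est["board"],N),4),"beam",np.round(fit(lambda v:[rect(v[0],v[1],.024,v[2],.25,.03)],est["beam"],N),4),
     *[(k,np.round(fit(lambda v:[circ(v[0],v[1],h)],est[k],N),4)) for k,h in(("tall",.104),("mid",.082),("short",.06))])
E
python3 go.py .427 -.279 .19 0
```

```text
['top'] foot [0.5285 0.2149 0.1567] beam [ 0.6981 -0.1721  0.12  ] ('tall', array([ 0.4257, -0.2793])) ('mid', array([ 0.4442, -0.0557])) ('short', array([ 0.5089, -0.1516]))
['scene'] foot [0.526  0.2172 0.1581] beam [ 0.6688 -0.176   0.1214] ('tall', array([ 0.4592, -0.2707])) ('mid', array([ 0.4433, -0.054 ])) ('short', array([ 0.5468, -0.1525]))
['top', 'scene'] foot [0.5273 0.2157 0.1631] beam [ 0.6675 -0.1761  0.1214] ('tall', array([ 0.4252, -0.2787])) ('mid', array([ 0.4441, -0.0551])) ('short', array([ 0.5095, -0.1529]))
shift [0.2654, -0.1893, 0.0058] turn [-0.0003, 0.0, 0.4448] now [0.2689, -0.5641, 0.1958] t 0.4 F [0.5 0.6 0.4]
```

```bash
python3 -m jog '[[[0.04,-0.03,0],[0,0,0.1]],[[0.08,-0.057,0],[0,0,0.2]],[[0.12,-0.086,0],[0,0,0.3]],[[0.16,-0.114,0],[0,0,0.4]],[[0.2,-0.142,0],[0,0,0.4448]]]' 1 60; python3 go.py .4255 -.279 .19 0
python3 - <<'E'
from h import *
from draw import *
e=dict(est,tall=(.4255,-.279),mid=(.444,-.055),short=(.510,-.153),board=(.5273,.2157,.160),beam=(.6675,-.1762,.12))
L=curves(e)
e["board"]=(.528,.2105,.161)
for n,(x0,y0,x1,y1) in dict(top=(145,110,235,280),scene=(380,140,500,255)).items():
    d=optics.get_image(n);o=[]
    for C in([],curves(e)[7:],L[7:]):
        im=cv2.resize(d["image"][y0:y1,x0:x1],None,fx=[2.9,2.2][n=="scene"],fy=[2.9,2.2][n=="scene"],interpolation=cv2.INTER_CUBIC);s=[2.9,2.2][n=="scene"]
        for c in C: cv2.polylines(im,[np.int32((proj(d,c)-[x0,y0]+.5)*s*8)],False,(0,255,0),1,cv2.LINE_AA,3)
        o.append(im)
    cv2.imwrite(f"pics/cmp_{n}.png",np.hstack(o))
E
```

```text
t: 0.9
tool_pos: [0.389, -0.3483, 0.1961]
tool_rot: [3.141, -0.005, 0.001]
contact_force: [0.7, -0.0, -0.3]
opening: 0.0852
grip_force: 0.0
shift [0.0363, -0.0694, 0.0061] turn [0.0004, -0.0006, -0.0033] now [0.389, -0.3483, 0.1961] t 0.9 F [ 0.7 -0.  -0.3]
```

View pics/cmp_top.png

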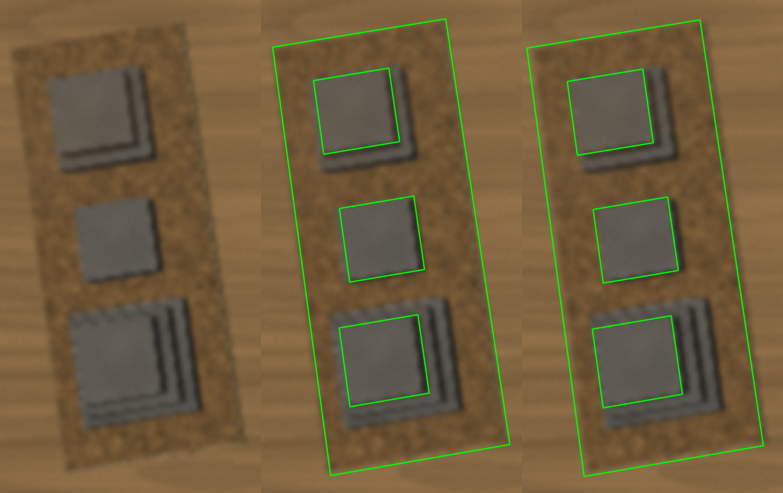

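View pics/cmp_scene.png

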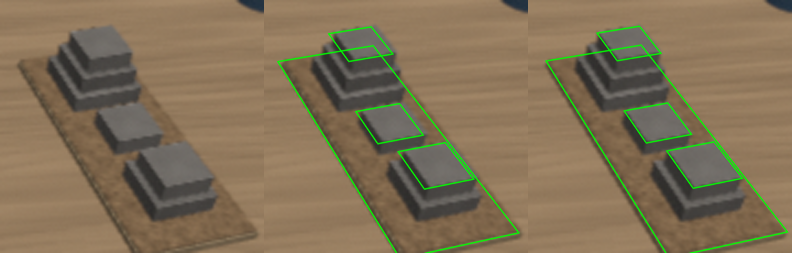

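The true footing row lies between the two candidates, so I'll use centre (0.5275, 0.214) and yaw 0.16. Now I'll position over post_tall.

```bash
python3 -m jog '[[[0.018,-0.035,0],[0,0,0]],[[0.0363,-0.0694,0],[0,0,-0.003]],[[0.0363,-0.0694,0.04],[0,0,-0.003]],[[0.0363,-0.0694,0.08],[0,0,-0.003]],[[0.0363,-0.0694,0.08],[0,0,-0.003]]]'; python3 go.py .4255 -.279 .046 0
```

```text
t: 1.5
tool_pos: [0.4211, -0.2777, 0.1098]
tool_rot: [-3.134, -0.005, 0.014]
contact_force: [0.1, -0.5, -0.8]
opening: 0.0854
grip_force: 0.0
shift [0.005, 0.0018, 0.0637] turn [-0.0076, 0.0089, 0.0035] now [0.4211, -0.2777, 0.1098] t 1.5 F [ 0.1 -0.5 -0.8]
```

```bash
python3 -m jog '[[[0,0,0],[0,0,0]],[[0,0,0],[0,0,0]],[[0,0,0.02],[0,0,0]],[[0,0,0.045],[0,0,0]],[[0,0,0.065],[0,0,0]]]'; python3 -m jog '[[[0,0,0],[0,0,0]],[[0,0,0],[0,0,0]],[[0,0,0],[0,0,0]]]';python3 go.py .4255 -.279 .046 0
```

```text
t: 2.0
tool_pos: [0.4261, -0.2823, 0.053]
tool_rot: [3.138, 0.004, 0.006]
contact_force: [-0.8, 0.5, 0.2]
opening: 0.0855
grip_force: 0.0
t: 2.3
tool_pos: [0.4261, -0.282, 0.0536]
tool_rot: [3.139, 0.004, 0.005]
contact_force: [-0.2, 0.0, -0.5]
opening: 0.0855
grip_force: 0.0
shift [-0.0006, -0.003, 0.0076] turn [0.0029, -0.0032, 0.0028] now [0.4261, -0.282, 0.0536] t 2.3 F [-0.2  0.  -0.5]
```

```bash
python3 -m jog '[[[-0.0006,-0.003,0.0076],[0.003,-0.003,0.003]],[[-0.0006,-0.003,0.0076],[0.003,-0.003,0.003]],[[-0.0006,-0.003,0.0076],[0.003,-0.003,0.003]]]';python3 -m jog '[[[0,0,0],[0,0,0]],[[0,0,0],[0,0,0]],[[0,0,0],[0,0,0]],[[0,0,0],[0,0,0]],[[0,0,0],[0,0,0]]]' 0.3 40; python3 -m jog '[[[0,0,0],[0,0,0]],[[0,0,0],[0,0,0]],[[0,0,0],[0,0,0]],[[0,0,0],[0,0,0]],[[0,0,0],[0,0,0]]]'
```

```text
t: 2.6
tool_pos: [0.424, -0.2774, 0.0433]
tool_rot: [-3.138, -0.0, 0.005]
contact_force: [-1.1, -0.1, 0.3]
opening: 0.0852
grip_force: 0.0
t: 3.1
tool_pos: [0.4243, -0.2778, 0.0436]
tool_rot: [-3.139, 0.0, 0.004]
contact_force: [-0.1, 0.4, 1.0]
opening: 0.0368
grip_force: 40.3
t: 3.6
tool_pos: [0.4243, -0.2778, 0.0436]
tool_rot: [-3.139, 0.0, 0.004]
contact_force: [0.5, -0.2, 2.8]
opening: 0.0367
grip_force: 40.3
```

```bash
python3 -m jog '[[[0,0,-0.03],[0,0,0]],[[0,0,-0.07],[0,0,0]],[[0,0,-0.11],[0,0,0]],[[0,0,-0.13],[0,0,0]],[[0,0,-0.13],[0,0,0]]]' ; python3 -m jog '[[[0.02,-0.04,0],[0,0,0]],[[0.03,-0.085,0],[0,0,0]],[[0.045,-0.13,0],[0,0,0]],[[0.055,-0.175,0],[0,0,0]],[[0.06,-0.22,0],[0,0,0]]]';python3 -m jog '[[[0.01,-0.045,0],[0,0,0]],[[0.02,-0.09,0],[0,0,0]],[[0.03,-0.135,0],[0,0,0]],[[0.035,-0.18,0],[0,0,0]],[[0.04,-0.22,0],[0,0,0]]]';python3 -m jog '[[[0,-0.02,0],[0,0,0]],[[0,-0.04,0],[0,0,0]],[[0,-0.05,0],[0,0,0]],[[0,-0.05,0],[0,0,0]]]'; python3 go.py .5265 .214 .085 0
```

```text
t: 4.1
tool_pos: [0.426, -0.2791, 0.1768]
tool_rot: [3.141, 0.0, 0.003]
contact_force: [0.1, 0.0, -0.6]
opening: 0.0368
grip_force: 40.3
t: 4.6
tool_pos: [0.4832, -0.0556, 0.1707]
tool_rot: [-3.137, 0.0, 0.011]
contact_force: [1.1, -0.8, -0.6]
opening: 0.0369
grip_force: 40.4
t: 5.1
tool_pos: [0.5227, 0.1641, 0.171]
tool_rot: [-3.139, -0.001, 0.012]
contact_force: [0.0, 0.4, -0.0]
opening: 0.0366
grip_force: 40.4
t: 5.5
tool_pos: [0.5232, 0.2126, 0.1722]
tool_rot: [-3.139, -0.003, 0.01]
contact_force: [-0.1, -0.5, -0.5]
opening: 0.0371
grip_force: 40.5
shift [0.0039, -0.0012, 0.0872] turn [-0.0021, 0.0065, 0.0016] now [0.5232, 0.2126, 0.1722] t 5.5 F [-0.1 -0.5 -0.5]
```

```bash
python3 -m jog '[[[0.004,-0.0012,0.03],[-0.002,0.0065,0.0016]],[[0.004,-0.0012,0.06],[-0.002,0.0065,0.0016]],[[0.004,-0.0012,0.082],[-0.002,0.0065,0.0016]],[[0.004,-0.0012,0.082],[-0.002,0.0065,0.0016]],[[0.004,-0.0012,0.082],[-0.002,0.0065,0.0016]]]';  python3 go.py .5265 .214 .085 0
cat > look.py <<'E'
import sys
from h import *
a=sys.argv[1:];L=[circ(*map(float,c.split(","))) for c in a[1:]]
for n,(x0,y0,x1,y1) in dict(top=(145,100,240,275),scene=(385,105,505,255)).items():
    d=optics.get_image(n);s=2.9;o=[]
    for C in([],L):
        im=cv2.resize(d["image"][y0:y1,x0:x1],None,fx=s,fy=s,interpolation=cv2.INTER_CUBIC)
        for c in C: cv2.polylines(im,[np.int32((proj(d,c)-[x0,y0]+.5)*s*8)],False,(0,255,0),1,cv2.LINE_AA,3)
        o.append(im)
    cv2.imwrite(f"pics/{a[0]}_{n}.png",np.hstack(o))
E
```

```text
t: 6.0
tool_pos: [0.5279, 0.2126, 0.0921]
tool_rot: [-3.141, 0.004, -0.004]
contact_force: [0.2, -0.4, -0.9]
opening: 0.0367
grip_force: 40.5
shift [-0.0015, -0.0014, 0.0071] turn [-0.0005, -0.0023, -0.0026] now [0.5279, 0.2126, 0.0921] t 6.0 F [ 0.2 -0.4 -0.9]
```

```bash
python3 -m jog '[[[-0.0012,-0.0014,0.006],[0,-0.002,-0.002]],[[-0.0012,-0.0014,0.011],[0,-0.002,-0.002]],[[-0.0012,-0.0014,0.011],[0,-0.002,-0.002]],[[-0.0012,-0.0014,0.011],[0,-0.002,-0.002]]]';  python3 go.py .5265 .214 .078 0; python3 -m jog '[[[0,0,0.001],[0,0,0]],[[0,0,0.002],[0,0,0]],[[0,0,0.003],[0,0,0]],[[0,0,0.003],[0,0,0]]]'; python3 look.py a .5275,.214,.138 .5275,.214,.034
```

```text
t: 6.4
tool_pos: [0.5272, 0.215, 0.0818]
tool_rot: [-3.14, -0.001, -0.003]
contact_force: [0.9, 0.7, -0.6]
opening: 0.037
grip_force: 40.5
shift [-0.0007, 0.001, 0.0038] turn [-0.0011, -0.002, 0.0005] now [0.5272, 0.215, 0.0818] t 6.4 F [ 0.9  0.7 -0.6]
t: 6.8
tool_pos: [0.5269, 0.2149, 0.0782]
tool_rot: [-3.141, -0.001, -0.002]
contact_force: [-0.3, 0.5, -0.3]
opening: 0.0367
grip_force: 40.5
```

View pics/a_scene.png

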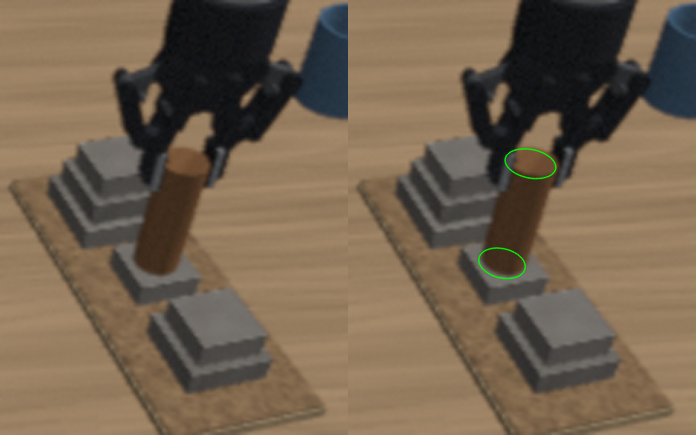

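In the scene view the tall post sits on the low footing, with its base arc at about (155,274) and its top at (187,162). It looks close to centred. I'll check the top view.

View pics/a_top.png

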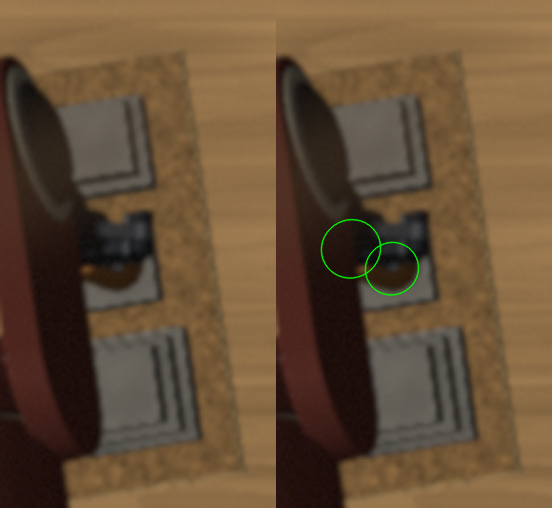

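The top view agrees to about 1.5 mm. I'll seat the post, release it and rise.

```bash
python3 -m jog '[[[0,0,0.001],[0,0,0]],[[0,0,0.001],[0,0,0]],[[0,0,0.001],[0,0,0]]]'; python3 -m jog '[[[0,0,0.001],[0,0,0]],[[0,0,0.001],[0,0,0]],[[0,0,0.001],[0,0,0]]]'
```

```text
t: 7.2
tool_pos: [0.5273, 0.215, 0.0777]
tool_rot: [-3.14, -0.0, -0.003]
contact_force: [-0.4, 0.2, -0.1]
opening: 0.0364
grip_force: 40.7
t: 7.5
tool_pos: [0.5277, 0.215, 0.0776]
tool_rot: [-3.14, -0.001, -0.005]
contact_force: [-1.1, -0.6, 5.8]
opening: 0.0368
grip_force: 41.0
```

Contact reads 5.8 N at the expected height, so I'll release, retreat and head for the mid post.

```bash
python3 -m jog '[[[0,0,0],[0,0,0]],[[0,0,0],[0,0,0]],[[0,0,0],[0,0,0]],[[0,0,0],[0,0,0]],[[0,0,0],[0,0,0]]]' 1; python3 -m jog '[[[0,0,-0.02],[0,0,0]],[[0,0,-0.05],[0,0,0]],[[0,0,-0.09],[0,0,0]],[[0,0,-0.12],[0,0,0]],[[0,0,-0.12],[0,0,0]]]'; python3 -m jog '[[[-0.015,0.045,0],[0,0,0]],[[-0.03,0.09,0],[0,0,0]],[[-0.045,0.135,0],[0,0,0]],[[-0.06,0.18,0],[0,0,0]],[[-0.07,0.22,0],[0,0,0]]]'; python3 -m jog '[[[-0.005,0.02,0],[0,0,0]],[[-0.013,0.05,0],[0,0,0]],[[-0.013,0.05,0],[0,0,0]],[[-0.013,0.05,0],[0,0,0]]]'; python3 go.py .444 -.055 .036 0
python3 - <<'E'
from h import *
from draw import *
for n,(x0,y0,x1,y1) in dict(top=(145,100,240,275),scene=(385,105,505,255)).items():
    d=optics.get_image(n);cv2.imwrite(f"pics/b_{n}.png",d["image"])
    im=cv2.resize(d["image"][y0:y1,x0:x1],None,fx=3.4,fy=3.4,interpolation=cv2.INTER_CUBIC)
    globals()[n]=im
h=max(top.shape[0],scene.shape[0]);cv2.imwrite("pics/b.png",np.hstack([cv2.copyMakeBorder(i,0,h-i.shape[0],0,0,0) for i in(top,scene)]))
E
```

```text
t: 8.0
tool_pos: [0.5269, 0.2149, 0.0762]
tool_rot: [-3.141, -0.001, -0.002]
contact_force: [0.3, 0.5, -0.4]
opening: 0.0852
grip_force: 0.0
t: 8.5
tool_pos: [0.53, 0.2157, 0.2029]
tool_rot: [-3.138, -0.001, -0.018]
contact_force: [0.5, -0.0, 0.3]
opening: 0.0856
grip_force: 0.0
t: 9.0
tool_pos: [0.4554, -0.0067, 0.195]
tool_rot: [-3.141, -0.001, -0.0]
contact_force: [1.3, 0.2, 1.1]
opening: 0.0853
grip_force: 0.0
t: 9.4
tool_pos: [0.4436, -0.0553, 0.1952]
tool_rot: [-3.14, 0.002, -0.001]
contact_force: [0.4, -0.1, 0.5]
opening: 0.0853
grip_force: 0.0
shift [0.0004, -0.0001, 0.1592] turn [-0.0018, -0.0005, -0.0011] now [0.4436, -0.0553, 0.1952] t 9.4 F [ 0.4 -0.1  0.5]
```

View pics/b.png

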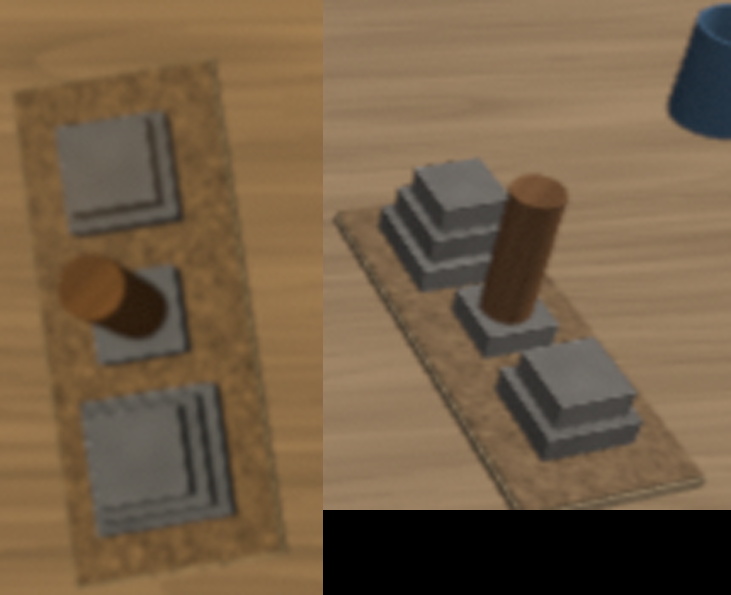

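The post stands on the low footing: base arc at about (510,325) in the right panel, top centres at (92,290) and (537,192). The mid and high footing faces are both clear, so I'll triangulate them.

```bash
python3 - <<'E'
from h import *
D={n:optics.get_image(n) for n in("top","scene")}
def xr(n,pts,z):
    o=dict(top=(145,100),scene=(385,105))[n];p=np.array(pts,float)-([323,0] if n=="scene" else [0,0])
    return np.mean([ray(D[n],q/3.4+o-.5,z)[:2] for q in p],0).round(4)
print("mid",xr("top",[(57,127),(150,115),(160,208),(72,217)],.056),xr("scene",[(520,351),(588,340),(636,385),(565,416)],.056))
print("high",xr("top",[(83,405),(178,390),(195,490),(98,507)],.078),xr("scene",[(413,172),(478,158),(510,200),(447,222)],.078))
print("post",xr("top",[(92,290)],.138),xr("scene",[(537,192)],.138))
print("board",xr("top",[(12,92),(215,60),(287,550),(78,585)],.012))
E
```

```text
mid [0.6151 0.2259] [0.616  0.2299]
high [0.444  0.1992] [0.4416 0.2013]
post [0.5281 0.2115] [0.5284 0.2142]
board [0.5284 0.212 ]
```

Post and footing centres agree to about 1 mm. Now I'll grasp post_mid.

```bash
python3 -m jog '[[[0,0,0.04],[0,0,0]],[[0,0,0.08],[0,0,0]],[[0,0,0.12],[0,0,0]],[[0,0,0.15],[0,0,0]],[[0,0,0.159],[0,0,0]]]';python3 -m jog '[[[0,0,0],[0,0,0]],[[0,0,0],[0,0,0]],[[0,0,0],[0,0,0]]]';python3 go.py .444 -.055 .036 0;python3 -m jog '[[[0,0,0],[0,0,0]],[[0,0,0],[0,0,0]],[[0,0,0],[0,0,0]],[[0,0,0],[0,0,0]],[[0,0,0],[0,0,0]]]' 0.3 40; python3 -m jog '[[[0,0,0],[0,0,0]],[[0,0,0],[0,0,0]],[[0,0,0],[0,0,0]],[[0,0,0],[0,0,0]]]'
```

```text
t: 10.1
tool_pos: [0.4412, -0.0534, 0.0331]
tool_rot: [-3.138, -0.003, 0.009]
contact_force: [-0.2, 0.0, 0.2]
opening: 0.0857
grip_force: 0.0
t: 10.4
tool_pos: [0.4461, -0.0554, 0.0394]
tool_rot: [3.141, 0.001, 0.009]
contact_force: [-0.5, 0.3, -0.0]
opening: 0.0856
grip_force: 0.0
shift [-0.0022, -0.0005, 0.0034] turn [0.0002, -0.0055, 0.0007] now [0.4461, -0.0554, 0.0394] t 10.4 F [-0.5  0.3 -0. ]
t: 10.9
tool_pos: [0.4448, -0.0552, 0.0379]
tool_rot: [-3.141, -0.0, -0.004]
contact_force: [-0.3, 0.1, 3.9]
opening: 0.0357
grip_force: 39.8
t: 11.3
tool_pos: [0.4448, -0.0552, 0.0378]
tool_rot: [-3.141, -0.001, -0.004]
contact_force: [-0.1, 1.0, 6.0]
opening: 0.0362
grip_force: 39.9
```

```bash
python3 -m jog '[[[0,0,-0.04],[0,0,0]],[[0,0,-0.08],[0,0,0]],[[0,0,-0.12],[0,0,0]],[[0,0,-0.16],[0,0,0]],[[0,0,-0.17],[0,0,0]]]' ; python3 -m jog '[[[0.04,-0.02,0],[0,0,0]],[[0.08,-0.045,0],[0,0,0]],[[0.12,-0.075,0],[0,0,0]],[[0.15,-0.11,0],[0,0,0]],[[0.16,-0.155,0],[0,0,0]]]';python3 -m jog '[[[0.005,-0.04,0],[0,0,0]],[[0.01,-0.08,0],[0,0,0]],[[0.0125,-0.11,0],[0,0,0]],[[0.0125,-0.128,0],[0,0,0]],[[0.0125,-0.128,0],[0,0,0]]]';python3 -m jog '[[[0,0,0],[0,0,0]],[[0,0,0],[0,0,0]]]'; python3 go.py .6175 .228 .104 0
```

```text
t: 11.8
tool_pos: [0.4461, -0.0559, 0.2119]
tool_rot: [3.14, 0.001, 0.014]
contact_force: [-0.1, -0.4, -0.6]
opening: 0.0358
grip_force: 40.2
t: 12.3
tool_pos: [0.6051, 0.1003, 0.2045]
tool_rot: [-3.141, 0.002, 0.002]
contact_force: [1.2, 0.6, -0.9]
opening: 0.036
grip_force: 40.2
t: 12.8
tool_pos: [0.6153, 0.2294, 0.2056]
tool_rot: [-3.141, -0.005, 0.002]
contact_force: [0.2, -0.6, -0.7]
opening: 0.0351
grip_force: 40.3
t: 13.0
tool_pos: [0.6163, 0.2264, 0.2071]
tool_rot: [-3.141, 0.002, -0.001]
contact_force: [-1.0, 0.5, 0.2]
opening: 0.0358
grip_force: 40.3
shift [0.0011, -0.0015, 0.1032] turn [-0.0002, -0.0009, -0.001] now [0.6163, 0.2264, 0.2071] t 13.0 F [-1.   0.5  0.2]
```

```bash
python3 -m jog '[[[0.001,-0.0015,0.03],[0,0,0]],[[0.001,-0.0015,0.06],[0,0,0]],[[0.001,-0.0015,0.085],[0,0,0]],[[0.001,-0.0015,0.1],[0,0,0]],[[0.001,-0.0015,0.103],[0,0,0]]]';python3 -m jog '[[[0,0,0],[0,0,0]],[[0,0,0],[0,0,0]],[[0,0,0],[0,0,0]]]'; python3 go.py .6175 .228 .095 0
```

```text
t: 13.5
tool_pos: [0.6161, 0.228, 0.1021]
tool_rot: [3.141, -0.002, -0.004]
contact_force: [-0.2, 0.0, -1.7]
opening: 0.0356
grip_force: 40.3
t: 13.8
tool_pos: [0.6187, 0.2297, 0.1067]
tool_rot: [-3.14, -0.0, -0.007]
contact_force: [0.4, 0.6, -0.6]
opening: 0.0358
grip_force: 40.3
shift [-0.0013, 0.0017, 0.0117] turn [-0.0018, -0.0047, 0.0002] now [0.6187, 0.2297, 0.1067] t 13.8 F [ 0.4  0.6 -0.6]
```

```bash
python3 -m jog '[[[-0.001,0.0015,0.006],[0,-0.004,0]],[[-0.001,0.0015,0.01],[0,-0.004,0]],[[-0.001,0.0015,0.01],[0,-0.004,0]],[[-0.001,0.0015,0.01],[0,-0.004,0]]]'; python3 -m jog '[[[0,0,0.001],[0,0,0]],[[0,0,0.002],[0,0,0]],[[0,0,0.002],[0,0,0]],[[0,0,0.002],[0,0,0]]]'
```

```text
t: 14.2
tool_pos: [0.6163, 0.2279, 0.0943]
tool_rot: [-3.141, -0.001, 0.005]
contact_force: [-0.3, -0.5, -1.1]
opening: 0.0356
grip_force: 40.3
t: 14.6
tool_pos: [0.6172, 0.228, 0.0939]
tool_rot: [-3.14, -0.001, 0.001]
contact_force: [-0.8, -0.7, 6.3]
opening: 0.0355
grip_force: 40.8
```

```bash
python3 -m jog '[[[0,0,0],[0,0,0]],[[0,0,0],[0,0,0]],[[0,0,0],[0,0,0]],[[0,0,0],[0,0,0]],[[0,0,0],[0,0,0]]]' 1; python3 -m jog '[[[0,0,-0.02],[0,0,0]],[[0,0,-0.05],[0,0,0]],[[0,0,-0.09],[0,0,0]],[[0,0,-0.12],[0,0,0]],[[0,0,-0.12],[0,0,0]]]'; python3 -m jog '[[[-0.01,0.045,0],[0,0,0]],[[-0.02,0.09,0],[0,0,0]],[[-0.035,0.135,0],[0,0,0]],[[-0.05,0.18,0],[0,0,0]],[[-0.06,0.225,0],[0,0,0]]]'; python3 -m jog '[[[-0.01,0.045,0],[0,0,0]],[[-0.02,0.09,0],[0,0,0]],[[-0.035,0.13,0],[0,0,0]],[[-0.047,0.156,0],[0,0,0]],[[-0.047,0.156,0],[0,0,0]]]';python3 -m jog '[[[0,0,0],[0,0,0]],[[0,0,0],[0,0,0]]]'; python3 go.py .510 -.153 .022 0
```

```text
t: 15.1
tool_pos: [0.6163, 0.2279, 0.0923]
tool_rot: [-3.141, -0.001, 0.005]
contact_force: [-0.5, 0.2, 1.0]
opening: 0.0853
grip_force: 0.0
t: 15.6
tool_pos: [0.6199, 0.2286, 0.2197]
tool_rot: [-3.138, -0.001, -0.013]
contact_force: [1.0, 0.1, 1.3]
opening: 0.0854
grip_force: 0.0
t: 16.1
tool_pos: [0.5554, 0.0014, 0.2113]
tool_rot: [-3.14, -0.001, 0.006]
contact_force: [0.0, 0.1, 0.2]
opening: 0.0854
grip_force: 0.0
t: 16.6
tool_pos: [0.5084, -0.1558, 0.2113]
tool_rot: [-3.141, 0.007, 0.007]
contact_force: [-0.8, -0.6, 0.1]
opening: 0.0856
grip_force: 0.0
t: 16.8
tool_pos: [0.5101, -0.1523, 0.212]
tool_rot: [-3.14, -0.002, 0.005]
contact_force: [0.9, 0.2, 0.2]
opening: 0.0854
grip_force: 0.0
shift [0.0005, 0.0011, 0.19] turn [-0.0017, 0.003, 0.0014] now [0.5101, -0.1523, 0.212] t 16.8 F [0.9 0.2 0.2]
```

```bash
python3 -m jog '[[[0,0.001,0.045],[0,0.003,0]],[[0,0.001,0.09],[0,0.003,0]],[[0,0.001,0.13],[0,0.003,0]],[[0,0.001,0.16],[0,0.003,0]],[[0,0.001,0.175],[0,0.003,0]]]';python3 -m jog '[[[0,0,0.008],[0,0,0]],[[0,0,0.015],[0,0,0]],[[0,0,0.015],[0,0,0]],[[0,0,0.015],[0,0,0]]]';python3 go.py .510 -.153 .02 0;python3 -m jog '[[[0,0,0],[0,0,0]],[[0,0,0],[0,0,0]],[[0,0,0],[0,0,0]],[[0,0,0],[0,0,0]],[[0,0,0],[0,0,0]]]' 0.3 40; python3 -m jog '[[[0,0,0],[0,0,0]],[[0,0,0],[0,0,0]],[[0,0,0],[0,0,0]],[[0,0,0],[0,0,0]]]'
```

```text
t: 17.3
tool_pos: [0.5076, -0.1516, 0.0338]
tool_rot: [-3.138, -0.004, 0.007]
contact_force: [0.0, 0.2, -0.1]
opening: 0.0854
grip_force: 0.0
t: 17.7
tool_pos: [0.5107, -0.1545, 0.024]
tool_rot: [3.142, 0.001, 0.004]
contact_force: [-0.1, 0.6, 0.3]
opening: 0.0856
grip_force: 0.0
shift [-0.0007, -0.0015, 0.004] turn [0.0001, -0.0028, 0.0005] now [0.5107, -0.1545, 0.024] t 17.7 F [-0.1  0.6  0.3]
t: 18.2
tool_pos: [0.5113, -0.1551, 0.0248]
tool_rot: [3.141, 0.0, 0.006]
contact_force: [-0.7, -0.7, 6.4]
opening: 0.0255
grip_force: 6.3
t: 18.6
tool_pos: [0.5112, -0.1551, 0.0248]
tool_rot: [3.141, 0.0, 0.006]
contact_force: [-0.5, -0.8, 7.9]
opening: 0.0257
grip_force: 6.3
```

The opening of 25 mm at 6 N is wrong for a 38 mm post, so I'll look.

```bash
python3 - <<'E'
from h import *
o=[]
for n,(x0,y0,x1,y1) in dict(top=(290,140,410,260),scene=(235,125,355,245)).items():
    o.append(cv2.resize(optics.get_image(n)["image"][y0:y1,x0:x1],None,fx=3.3,fy=3.3,interpolation=cv2.INTER_CUBIC))
cv2.imwrite("pics/c.png",np.hstack(o))
E
```

```text
(no output)
```

View pics/c.png

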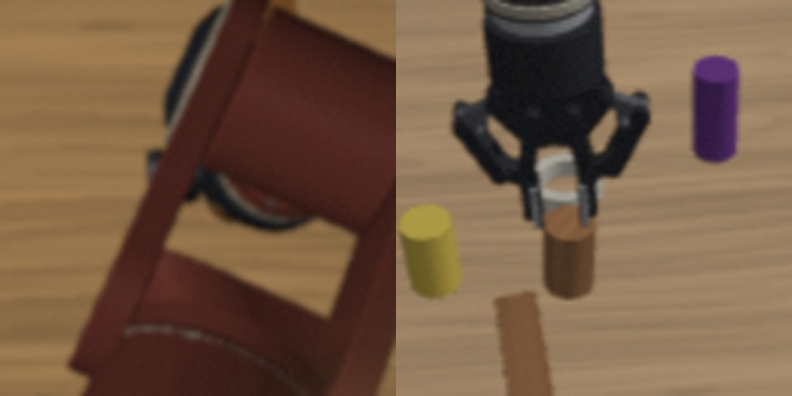

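The fingers caught only the rear of the post, which still stands with its top at panel pixel (570,215). I'll open, rise and re-measure.

```bash
python3 -m jog '[[[0,0,0],[0,0,0]],[[0,0,0],[0,0,0]],[[0,0,0],[0,0,0]],[[0,0,0],[0,0,0]],[[0,0,0],[0,0,0]]]' 1;python3 -m jog '[[[0,0,-0.03],[0,0,0]],[[0,0,-0.07],[0,0,0]],[[0,0,-0.11],[0,0,0]],[[0,0,-0.13],[0,0,0]],[[0,0,-0.13],[0,0,0]]]';python3 -m jog '[[[-0.03,-0.03,-0.02],[0,0,0]],[[-0.06,-0.07,-0.04],[0,0,0]],[[-0.08,-0.11,-0.04],[0,0,0]],[[-0.09,-0.15,-0.04],[0,0,0]],[[-0.09,-0.15,-0.04],[0,0,0]]]'; python3 - <<'E'
from h import *
o=[]
for n,(x0,y0,x1,y1) in dict(top=(310,140,430,260),scene=(235,125,355,245)).items():
    d=optics.get_image(n);o.append(cv2.resize(d["image"][y0:y1,x0:x1],None,fx=3.3,fy=3.3,interpolation=cv2.INTER_CUBIC))
cv2.imwrite("pics/d.png",np.hstack(o))
E
```

```text
t: 19.2
tool_pos: [0.5092, -0.1538, 0.0221]
tool_rot: [-3.14, -0.001, 0.0]
contact_force: [-0.1, 0.8, 0.2]
opening: 0.0852
grip_force: 0.0
t: 19.7
tool_pos: [0.5119, -0.1552, 0.157]
tool_rot: [3.139, 0.001, 0.012]
contact_force: [-0.6, 0.6, -0.4]
opening: 0.0853
grip_force: 0.0
t: 20.2
tool_pos: [0.4175, -0.0007, 0.1909]
tool_rot: [-3.139, -0.009, 0.002]
contact_force: [-1.1, -0.1, 0.2]
opening: 0.0854
grip_force: 0.0
```

View pics/d.png

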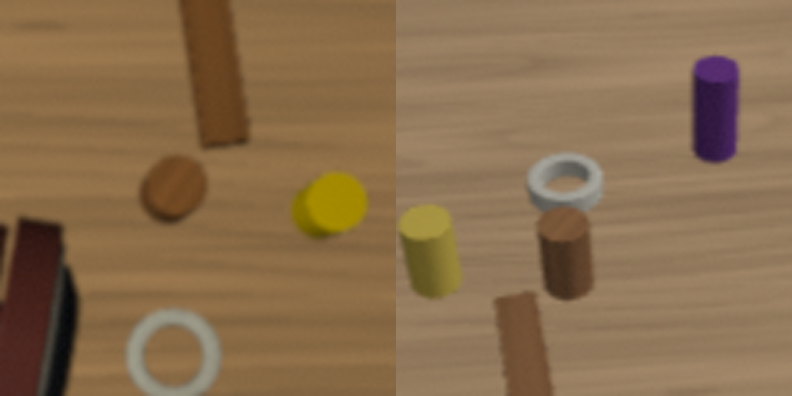

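```bash
python3 - <<'E'
from h import *
d=optics.get_image("scene")
for P in([.511,-.174,.03],[.511,-.136,.03],[.511,-.168,.03],[.511,-.168,.05],[.511,-.168,.07],[.514,-.1535,.06],[.514,-.1535,.0]):
    p=proj(d,P)[0];print(P,np.round((p-[235,125]+.5)*3.3+[396,0],0))
t=optics.get_image("top")
print(ray(t,(363.1,195.6),.06),ray(d,(285.7,192.7),.06))
E
python3 go.py .514 -.1535 .19 0
```

```text
[0.511, -0.174, 0.03] [539. 255.]
[0.511, -0.136, 0.03] [591. 252.]
[0.511, -0.168, 0.03] [547. 255.]
[0.511, -0.168, 0.05] [545. 235.]
[0.511, -0.168, 0.07] [542. 214.]
[0.514, -0.1535, 0.06] [564. 226.]
[0.514, -0.1535, 0.0] [570. 285.]
[ 0.51378354 -0.15541784  0.06      ] [ 0.51337361 -0.15263702  0.06      ]
shift [0.0949, 0.1488, 0.0013] turn [-0.0009, 0.0012, -0.0002] now [0.4192, -0.0047, 0.1915] t 20.4 F [-0.1 -0.2 -0.4]
```

The image shows the fingertips about 30 mm higher than the TCP reading suggests, and the tall grasp showed the same. So the pads only caught the rim of the short post. It stands undisturbed at (0.5135,-0.154), and I'll grasp lower with the force watched.

```bash
python3 -m jog '[[[0.025,0.04,0],[0,0,0]],[[0.05,0.08,0],[0,0,0]],[[0.08,0.12,0],[0,0,0]],[[0.0945,0.149,0],[0,0,0]],[[0.0945,0.149,0],[0,0,0]]]';python3 -m jog '[[[0,0,0.045],[0,0,0]],[[0,0,0.09],[0,0,0]],[[0,0,0.13],[0,0,0]],[[0,0,0.155],[0,0,0]],[[0,0,0.165],[0,0,0]]]';python3 -m jog '[[[0,0,0.0],[0,0,0]],[[0,0,0.005],[0,0,0]],[[0,0,0.01],[0,0,0]],[[0,0,0.01],[0,0,0]]]';python3 go.py .5135 -.154 .003 0
```

```text
t: 20.9
tool_pos: [0.5147, -0.1578, 0.1911]
tool_rot: [-3.141, 0.009, 0.003]
contact_force: [0.2, 0.2, 0.5]
opening: 0.0852
grip_force: 0.0
t: 21.4
tool_pos: [0.5108, -0.1521, 0.0233]
tool_rot: [-3.137, 0.001, 0.01]
contact_force: [-0.5, 1.0, 0.4]
opening: 0.0853
grip_force: 0.0
t: 21.8
tool_pos: [0.5145, -0.1532, 0.0181]
tool_rot: [-3.141, -0.0, -0.002]
contact_force: [-0.5, -0.1, -0.1]
opening: 0.0855
grip_force: 0.0
shift [-0.001, 0.0008, 0.0151] turn [-0.0006, -0.0016, 0.0003] now [0.5145, -0.1532, 0.0181] t 21.8 F [-0.5 -0.1 -0.1]
```

```bash
python3 -m jog '[[[-0.0008,0.0008,0.005],[0,0,0]],[[-0.0008,0.0008,0.01],[0,0,0]],[[-0.0008,0.0008,0.013],[0,0,0]],[[-0.0008,0.0008,0.013],[0,0,0]],[[-0.0008,0.0008,0.013],[0,0,0]]]';python3 -m jog '[[[0,0,0],[0,0,0]],[[0,0,0],[0,0,0]],[[0,0,0],[0,0,0]],[[0,0,0],[0,0,0]],[[0,0,0],[0,0,0]]]' 0.3 40; python3 -m jog '[[[0,0,0],[0,0,0]],[[0,0,0],[0,0,0]],[[0,0,0],[0,0,0]]]';  python3 - <<'E'
from h import *
o=[]
for n,(x0,y0,x1,y1) in dict(scene=(225,115,385,245)).items():
    d=optics.get_image(n);o.append(cv2.resize(d["image"][y0:y1,x0:x1],None,fx=4,fy=4,interpolation=cv2.INTER_CUBIC))
cv2.imwrite("pics/e.png",np.hstack(o))
E
```

```text
t: 22.3
tool_pos: [0.5132, -0.1537, 0.0044]
tool_rot: [-3.14, -0.001, -0.0]
contact_force: [0.4, -0.2, -0.5]
opening: 0.0854
grip_force: 0.0
t: 22.8
tool_pos: [0.5136, -0.154, 0.0049]
tool_rot: [-3.141, -0.001, -0.002]
contact_force: [0.3, -1.0, 2.1]
opening: 0.0364
grip_force: 40.1
t: 23.1
tool_pos: [0.5136, -0.154, 0.0049]
tool_rot: [-3.141, -0.001, -0.002]
contact_force: [-0.6, -0.3, 2.6]
opening: 0.0369
grip_force: 40.1
```

View pics/e.png

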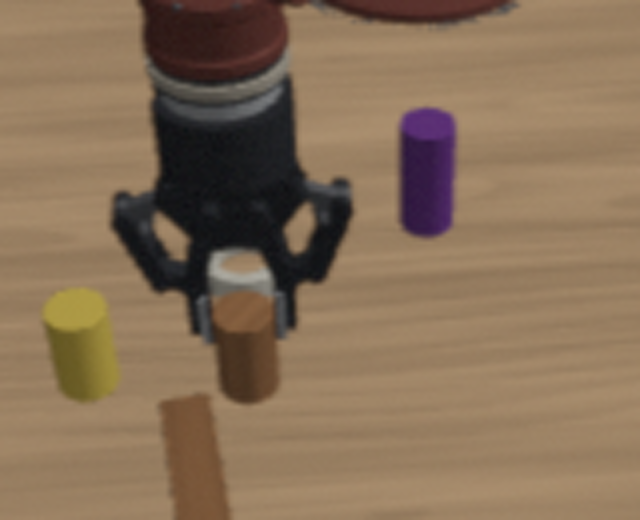

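The opening is 36.9 mm with the pads well down the post, so the grip is good. I'll carry it to the high footing.

```bash
python3 -m jog '[[[0,0,-0.04],[0,0,0]],[[0,0,-0.08],[0,0,0]],[[0,0,-0.12],[0,0,0]],[[0,0,-0.15],[0,0,0]],[[0,0,-0.16],[0,0,0]]]' ; python3 -m jog '[[[-0.02,-0.04,0],[0,0,0]],[[-0.04,-0.08,0],[0,0,0]],[[-0.06,-0.12,0],[0,0,0]],[[-0.07,-0.16,0],[0,0,0]],[[-0.073,-0.205,0],[0,0,0]]]';python3 -m jog '[[[0,-0.04,0],[0,0,0]],[[0,-0.08,0],[0,0,0]],[[0,-0.12,0],[0,0,0]],[[0,-0.149,0],[0,0,0]],[[0,-0.149,0],[0,0,0]]]';python3 -m jog '[[[0,0,0],[0,0,0]],[[0,0,0],[0,0,0]]]'; python3 go.py .4405 .200 .093 0
```

```text
t: 23.65
tool_pos: [0.5148, -0.1546, 0.1682]
tool_rot: [3.14, 0.001, 0.009]
contact_force: [-0.2, 0.7, -0.1]
opening: 0.0368
grip_force: 40.3
t: 24.15
tool_pos: [0.4379, 0.0522, 0.1624]
tool_rot: [-3.141, 0.002, 0.004]
contact_force: [0.7, 0.1, -0.5]
opening: 0.0367
grip_force: 40.3
t: 24.65
tool_pos: [0.4384, 0.2024, 0.1625]
tool_rot: [-3.141, -0.008, 0.005]
contact_force: [-0.6, -0.2, 0.3]
opening: 0.037
grip_force: 40.4
t: 24.85
tool_pos: [0.4395, 0.1992, 0.1636]
tool_rot: [-3.142, 0.001, 0.002]
contact_force: [-0.3, 0.3, 0.4]
opening: 0.0366
grip_force: 40.4
shift [0.0011, -0.0008, 0.0706] turn [-0.0001, 0.0015, -0.0003] now [0.4395, 0.1992, 0.1636] t 24.85 F [-0.3  0.3  0.4]
```

```bash
python3 -m jog '[[[0.001,-0.001,0.025],[0,0.0015,0]],[[0.001,-0.001,0.05],[0,0.0015,0]],[[0.001,-0.001,0.068],[0,0.0015,0]],[[0.001,-0.001,0.07],[0,0.0015,0]],[[0.001,-0.001,0.07],[0,0.0015,0]]]';python3 -m jog '[[[0,0,0],[0,0,0]],[[0,0,0],[0,0,0]],[[0,0,0],[0,0,0]]]'; python3 go.py .4405 .200 .084 0
```

```text
t: 25.35
tool_pos: [0.4409, 0.2002, 0.0945]
tool_rot: [-3.141, 0.002, -0.001]
contact_force: [0.5, 0.5, 0.1]
opening: 0.0367
grip_force: 40.4
t: 25.65
tool_pos: [0.4418, 0.2012, 0.096]
tool_rot: [-3.14, -0.0, -0.006]
contact_force: [-0.5, 0.5, -0.3]
opening: 0.0364
grip_force: 40.4
shift [-0.0014, 0.0012, 0.012] turn [-0.0015, -0.0039, 0.0003] now [0.4418, 0.2012, 0.096] t 25.65 F [-0.5  0.5 -0.3]
```

```bash
python3 -m jog '[[[-0.001,0.001,0.006],[0,-0.003,0]],[[-0.001,0.001,0.01],[0,-0.003,0]],[[-0.001,0.001,0.01],[0,-0.003,0]],[[-0.001,0.001,0.01],[0,-0.003,0]]]'; python3 -m jog '[[[0,0,0.001],[0,0,0]],[[0,0,0.002],[0,0,0]],[[0,0,0.002],[0,0,0]],[[0,0,0.002],[0,0,0]]]'
```

```text
t: 26.05
tool_pos: [0.4398, 0.2, 0.0844]
tool_rot: [-3.141, -0.001, 0.003]
contact_force: [0.7, -0.4, -0.5]
opening: 0.0367
grip_force: 40.4
t: 26.45
tool_pos: [0.4402, 0.2002, 0.0829]
tool_rot: [-3.14, -0.001, 0.001]
contact_force: [0.3, 0.4, 0.3]
opening: 0.0365
grip_force: 40.5
```

```bash
python3 -m jog '[[[0,0,0.001],[0,0,0]],[[0,0,0.001],[0,0,0]],[[0,0,0.001],[0,0,0]]]'; python3 -m jog '[[[0,0,0],[0,0,0]],[[0,0,0],[0,0,0]],[[0,0,0],[0,0,0]],[[0,0,0],[0,0,0]],[[0,0,0],[0,0,0]]]' 1; python3 -m jog '[[[0,0,-0.02],[0,0,0]],[[0,0,-0.05],[0,0,0]],[[0,0,-0.09],[0,0,0]],[[0,0,-0.12],[0,0,0]],[[0,0,-0.12],[0,0,0]]]'; python3 -m jog '[[[0.045,0.045,0],[0,0,0]],[[0.08,0.09,0],[0,0,0]],[[0.1,0.135,0],[0,0,0]],[[0.12,0.18,0],[0,0,0]],[[0.14,0.22,0],[0,0,0]]]';python3 -m jog '[[[0.03,0.04,0],[0,0,0]],[[0.06,0.08,0],[0,0,0]],[[0.08,0.12,0],[0,0,0]],[[0.087,0.15,0],[0,0,0]],[[0.087,0.156,0],[0,0,0]]]';python3 -m jog '[[[0,0,0],[0,0,0]],[[0,0,0],[0,0,0]]]'; python3 go.py .668 -.176 .05 .12
python3 - <<'E'
from h import *
C=[circ(.529,.214,.138),circ(.529,.214,.034),circ(.617,.228,.138),circ(.617,.228,.056),circ(.4405,.2,.138),circ(.4405,.2,.078)]
for n,(x0,y0,x1,y1) in dict(top=(145,100,240,275),scene=(385,105,505,255)).items():
    d=optics.get_image(n)
    im=cv2.resize(d["image"][y0:y1,x0:x1],None,fx=3.4,fy=3.4,interpolation=cv2.INTER_CUBIC)
    globals()[n]=im
h=max(top.shape[0],scene.shape[0]);cv2.imwrite("pics/f.png",np.hstack([cv2.copyMakeBorder(i,0,h-i.shape[0],0,0,0) for i in(top,scene)]))
E
```

```text
t: 26.75
tool_pos: [0.4405, 0.2001, 0.0829]
tool_rot: [-3.141, -0.001, 0.0]
contact_force: [-1.8, -1.5, 6.1]
opening: 0.0367
grip_force: 40.9
t: 27.25
tool_pos: [0.44, 0.2001, 0.0816]
tool_rot: [-3.141, -0.001, 0.002]
contact_force: [-0.5, 0.0, -0.3]
opening: 0.0853
grip_force: 0.0
t: 27.75
tool_pos: [0.4432, 0.2009, 0.2078]
tool_rot: [-3.138, -0.001, -0.014]
contact_force: [1.2, -0.1, 0.6]
opening: 0.0857
grip_force: 0.0
t: 28.25
tool_pos: [0.5746, -0.0099, 0.2002]
tool_rot: [-3.14, -0.001, 0.004]
contact_force: [1.3, 0.5, 0.2]
opening: 0.0851
grip_force: 0.0
t: 28.75
tool_pos: [0.6614, -0.1674, 0.199]
tool_rot: [-3.141, 0.005, 0.005]
contact_force: [0.5, 0.7, 1.0]
opening: 0.0853
grip_force: 0.0
t: 28.95
tool_pos: [0.661, -0.1629, 0.2005]
tool_rot: [-3.14, -0.002, 0.003]
contact_force: [-0.5, 1.0, -0.4]
opening: 0.0854
grip_force: 0.0
shift [0.0073, 0.0134, 0.1505] turn [-0.0021, 0.002, -0.1189] now [0.661, -0.1629, 0.2005] t 28.95 F [-0.5  1.  -0.4]
```

View pics/f.png

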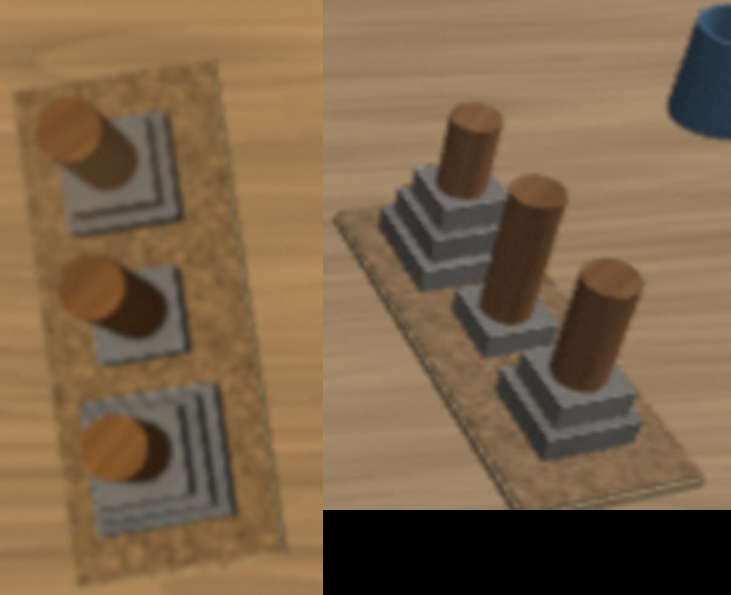

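All three posts stand well centred and in line, with tops at (69,131), (92,290), (116,447) on the left and (475,117), (537,192), (610,278) on the right. Now the beam: align above it, pre-close to about 51 mm, then descend under force guard.

```bash
python3 -m jog '[[[0.0063,0.0134,0.03],[0,0,-0.06]],[[0.0063,0.0134,0.06],[0,0,-0.114]],[[0.0063,0.0134,0.1],[0,0,-0.114]],[[0.0063,0.0134,0.13],[0,0,-0.114]],[[0.0063,0.0134,0.14],[0,0,-0.114]]]' 0.6;python3 -m jog '[[[0,0,0],[0,0,0]],[[0,0,0],[0,0,0]],[[0,0,0],[0,0,0]]]';python3 go.py .667 -.176 .02 .115
python3 - <<'E'
from h import *
D={n:optics.get_image(n) for n in("top","scene")}
def xr(n,q):
    o=dict(top=(145,100),scene=(385,105))[n];q=np.array(q,float)-([323,0] if n=="scene" else [0,0]);return ray(D[n],q/3.4+o-.5,.138)[:2]
P=[]
for k,a,b in(("mid",(69,131),(610,278)),("low",(92,290),(537,192)),("high",(116,447),(475,117))):
    u,v=xr("top",a),xr("scene",b);P.append((u+v)/2);print(k,u.round(4),v.round(4),P[-1].round(4))
print(np.arctan2(*(P[0]-P[2])[::-1]),np.linalg.norm(P[0]-P[2]))
E
```

```text
t: 29.55
tool_pos: [0.6647, -0.1749, 0.0566]
tool_rot: [-3.132, -0.182, 0.012]
contact_force: [0.0, 0.7, -1.0]
opening: 0.0511
grip_force: 0.0
t: 29.85
tool_pos: [0.6695, -0.1777, 0.0644]
tool_rot: [3.136, 0.18, 0.005]
contact_force: [-1.4, -0.4, 0.6]
opening: 0.0506
grip_force: 0.0
shift [-0.0025, -0.0021, 0.0444] turn [0.0011, -0.0033, -0.0003] now [0.6695, -0.1777, 0.0644] t 29.85 F [-1.4 -0.4  0.6]
mid [0.6175 0.2265] [0.6166 0.2291] [0.617  0.2278]
low [0.5281 0.2115] [0.5284 0.2142] [0.5283 0.2128]
high [0.4419 0.1963] [0.4387 0.2001] [0.4403 0.1982]
0.16585528822773526 0.1792259666148956
```

```bash
python3 -m jog '[[[-0.002,-0.0018,0.02],[0,-0.003,0]],[[-0.002,-0.0018,0.04],[0,-0.003,0]],[[-0.002,-0.0018,0.05],[0,-0.003,0]],[[-0.002,-0.0018,0.055],[0,-0.003,0]],[[-0.002,-0.0018,0.055],[0,-0.003,0]]]';python3 -m jog '[[[0,0,0],[0,0,0]],[[0,0,0],[0,0,0]],[[0,0,0.003],[0,0,0]],[[0,0,0.006],[0,0,0]],[[0,0,0.006],[0,0,0]]]';python3 go.py .667 -.176 -.005 .115
```

```text
t: 30.45
tool_pos: [0.6647, -0.1755, 0.0049]
tool_rot: [-3.135, -0.179, 0.009]
contact_force: [-0.2, -0.2, -0.6]
opening: 0.0514
grip_force: 0.0
t: 30.95
tool_pos: [0.665, -0.1756, -0.0003]
tool_rot: [-3.135, -0.179, 0.007]
contact_force: [-0.7, -0.3, -0.4]
opening: 0.0511
grip_force: 0.0
shift [0.002, 0.0007, 0.0047] turn [-0.0015, 0.0047, -0.0007] now [0.665, -0.1756, -0.0003] t 30.95 F [-0.7 -0.3 -0.4]
```

Still free of contact; I'll go lower in small steps.

```bash
python3 -m jog '[[[0.001,0,0.002],[0,0.003,0]],[[0.001,0,0.004],[0,0.003,0]],[[0.001,0,0.005],[0,0.003,0]],[[0.001,0,0.005],[0,0.003,0]]]';python3 -m jog '[[[0,0,0.002],[0,0,0]],[[0,0,0.004],[0,0,0]],[[0,0,0.004],[0,0,0]]]'; python3 - <<'E'
from h import *
d=optics.get_image("scene");x0,y0,x1,y1=215,130,345,260
im=cv2.resize(d["image"][y0:y1,x0:x1],None,fx=4.5,fy=4.5,interpolation=cv2.INTER_CUBIC);cv2.imwrite("pics/g.png",im)
E
python3 go.py .667 -.176 -.012 .115
```

```text
t: 31.35
tool_pos: [0.6662, -0.1756, -0.0051]
tool_rot: [-3.135, -0.179, 0.002]
contact_force: [0.8, -0.1, 0.6]
opening: 0.0514
grip_force: 0.0
t: 31.65
tool_pos: [0.6661, -0.1755, -0.0093]
tool_rot: [-3.135, -0.18, 0.003]
contact_force: [0.1, -0.6, -0.6]
opening: 0.0511
grip_force: 0.0
shift [0.0008, 0.0006, 0.0029] turn [-0.0013, 0.0013, -0.0006] now [0.6662, -0.1755, -0.0091] t 31.7 F [-0.5  0.4  0.1]
```

```bash
python3 -m jog '[[[0,0,0.001],[0,0,0]],[[0,0,0.003],[0,0,0]],[[0,0,0.004],[0,0,0]],[[0,0,0.004],[0,0,0]]]' | egrep 'pos|contact';python3 -m jog '[[[0,0,0.001],[0,0,0]],[[0,0,0.002],[0,0,0]],[[0,0,0.002],[0,0,0]]]' | egrep 'pos|contact'
```

```text
tool_pos: [0.6661, -0.1755, -0.0131]
contact_force: [-0.4, -0.0, -0.3]
tool_pos: [0.6662, -0.1756, -0.015]
contact_force: [-0.5, 0.0, -0.3]
```

```bash
python3 -m jog '[[[0,0,0.001],[0,0,0]],[[0,0,0.002],[0,0,0]],[[0,0,0.002],[0,0,0]]]' | egrep 'pos|contact'
```

```text
tool_pos: [0.6662, -0.1755, -0.017]
contact_force: [0.9, 0.3, -0.4]
```

```bash
python3 -m jog '[[[0,0,0],[0,0,0]],[[0,0,0],[0,0,0]],[[0,0,0],[0,0,0]],[[0,0,0],[0,0,0]],[[0,0,0],[0,0,0]]]' 0.2 40; python3 -m jog '[[[0,0,0],[0,0,0]],[[0,0,0],[0,0,0]],[[0,0,0],[0,0,0]]]'
```

```text
t: 33.2
tool_pos: [0.6666, -0.1756, -0.0165]
tool_rot: [-3.136, -0.18, 0.001]
contact_force: [0.1, 1.1, 1.9]
opening: 0.0284
grip_force: 39.8
t: 33.5
tool_pos: [0.6666, -0.1756, -0.0165]
tool_rot: [-3.136, -0.18, 0.001]
contact_force: [-0.1, 0.3, 2.7]
opening: 0.0279
grip_force: 39.9
```

```bash
python3 -m jog '[[[0,0,-0.01],[0,0,0]],[[0,0,-0.03],[0,0,0]],[[0,0,-0.06],[0,0,0]],[[0,0,-0.1],[0,0,0]],[[0,0,-0.13],[0,0,0]]]' - 60;python3 -m jog '[[[0,0,-0.03],[0,0,0]],[[0,0,-0.055],[0,0,-0.02]],[[0,0,-0.07],[0,0,-0.048]],[[0,0,-0.07],[0,0,-0.048]],[[0,0,-0.07],[0,0,-0.048]]]'; python3 go.py .5285 .2132 .18 .163; python3 - <<'E'
from h import *
print(np.round(ctrl.get_obs()["wrist_torque"],2))
E
```

```text
t: 34.0
tool_pos: [0.6665, -0.1757, 0.1153]
tool_rot: [-3.136, -0.18, 0.001]
contact_force: [0.7, 0.0, -1.3]
opening: 0.0279
grip_force: 59.3
t: 34.5
tool_pos: [0.6659, -0.1756, 0.1819]
tool_rot: [-3.129, -0.254, 0.004]
contact_force: [0.3, 0.3, -1.7]
opening: 0.0277
grip_force: 59.3
shift [-0.0729, -0.4059, 0.0029] turn [-0.002, 0.0024, -0.0009] now [0.6659, -0.1756, 0.1819] t 34.5 F [ 0.3  0.3 -1.7]
[ 0.07 -0.   -0.03]
```

```bash
python3 -m jog '[[[-0.005,-0.03,0],[0,0,0]],[[-0.01,-0.07,0],[0,0,0]],[[-0.02,-0.11,0],[0,0,0]],[[-0.03,-0.15,0],[0,0,0]],[[-0.036,-0.19,0],[0,0,0]]]';python3 -m jog '[[[-0.008,-0.04,0],[0,0,0]],[[-0.016,-0.08,0],[0,0,0]],[[-0.024,-0.12,0],[0,0,0]],[[-0.03,-0.16,0],[0,0,0]],[[-0.034,-0.19,0],[0,0,0]]]';python3 -m jog '[[[-0.001,-0.012,0],[0,0,0]],[[-0.002,-0.024,0],[0,0,0]],[[-0.002,-0.024,0],[0,0,0]],[[-0.002,-0.024,0],[0,0,0]],[[-0.002,-0.024,0],[0,0,0]]]'; python3 go.py .5285 .2132 .129 .163
```

```text
t: 35.0
tool_pos: [0.5978, 0.0073, 0.1803]
tool_rot: [-3.129, -0.253, 0.009]
contact_force: [0.7, -0.4, -1.8]
opening: 0.0276
grip_force: 59.3
t: 35.5
tool_pos: [0.5335, 0.1896, 0.1808]
tool_rot: [-3.13, -0.256, 0.009]
contact_force: [0.2, -0.1, -1.8]
opening: 0.0276
grip_force: 59.4
t: 36.0
tool_pos: [0.5306, 0.2102, 0.1835]
tool_rot: [-3.131, -0.252, 0.002]
contact_force: [0.3, 0.1, -0.8]
opening: 0.0274
grip_force: 59.4
shift [-0.0015, -0.0033, 0.0545] turn [-0.0007, 0.0011, -0.0021] now [0.5306, 0.2102, 0.1835] t 36.0 F [ 0.3  0.1 -0.8]
```

```bash
python3 -m jog '[[[-0.0015,-0.003,0.015],[0,0.001,-0.002]],[[-0.0015,-0.003,0.03],[0,0.001,-0.002]],[[-0.0015,-0.003,0.045],[0,0.001,-0.002]],[[-0.0015,-0.003,0.052],[0,0.001,-0.002]],[[-0.0015,-0.003,0.052],[0,0.001,-0.002]]]';python3 -m jog '[[[0,0,0],[0,0,0]],[[0,0,0],[0,0,0]],[[0,0,0],[0,0,0]]]'; python3 go.py .5285 .2132 .126 .163;python3 - <<'E'
from h import *
L=[rect(.5285,.2132,.1555,.163,.25,.03),rect(.5285,.2132,.1315,.163,.25,.03)]
o=[]
for n,(x0,y0,x1,y1) in dict(top=(120,80,220,280),scene=(395,80,515,240)).items():
    d=optics.get_image(n);s=2.9
    for C in([],L):
        im=cv2.resize(d["image"][y0:y1,x0:x1],None,fx=s if n=="top" else 2,fy=s if n=="top" else 2,interpolation=cv2.INTER_CUBIC);k=s if n=="top" else 2
        if n=="top" and not C: continue
        for c in C: cv2.polylines(im,[np.int32((proj(d,c)-[x0,y0]+.5)*k*8)],False,(0,255,0),1,cv2.LINE_AA,3)
        o.append(cv2.copyMakeBorder(im,0,580-im.shape[0],0,0,0))
im=np.hstack(o);print(im.shape);cv2.imwrite("pics/h.png",im)
E
```

```text
t: 36.5
tool_pos: [0.5267, 0.2136, 0.1291]
tool_rot: [-3.131, -0.258, 0.007]
contact_force: [-1.0, -1.0, -2.2]
opening: 0.0275
grip_force: 59.4
t: 36.8
tool_pos: [0.5288, 0.2142, 0.1327]
tool_rot: [-3.13, -0.258, -0.003]
contact_force: [0.0, -0.8, -1.2]
opening: 0.0276
grip_force: 59.4
shift [-0.0005, 0.001, 0.0067] turn [-0.0013, -0.0019, 0.0015] now [0.5288, 0.2142, 0.1327] t 36.8 F [ 0.  -0.8 -1.2]
(580, 770, 3)
```

View pics/h.png

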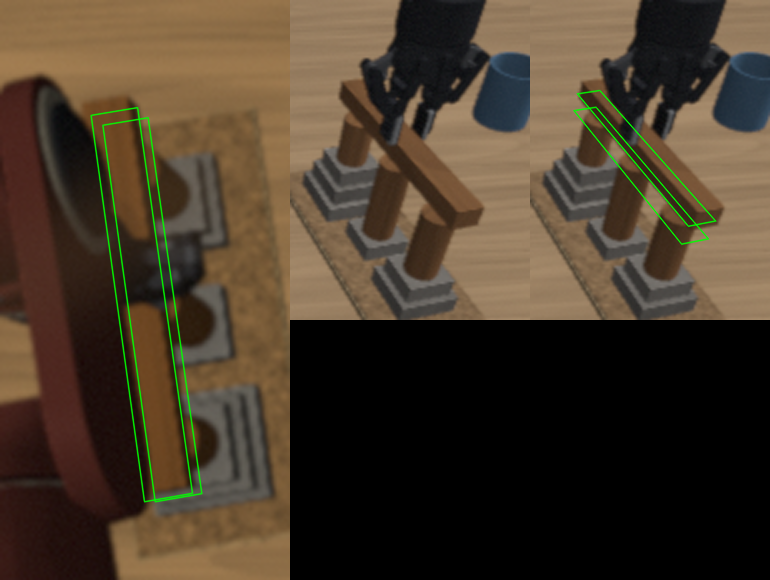

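The hovering beam sits over all three posts. My overlay assumed the wrong height, so I'll compute its centre from the corner pixels instead: scene (341,84), (365,80), (483,208), (453,213) and top (85,105), (133,98), (155,494), (187,488).

```bash
python3 - <<'E'
from h import *
s=optics.get_image("scene");t=optics.get_image("top")
S=[ray(s,((u-290)/2+395-.5,v/2+80-.5),.173)[:2] for u,v in((341,84),(365,80),(483,208),(453,213))]
T=[ray(t,(u/2.9+120-.5,v/2.9+80-.5),.173)[:2] for u,v in((85,105),(133,98),(155,494),(187,488))]
print(np.round(S,3).tolist(),np.mean(S,0));print(np.round(T,3).tolist(),np.mean(T,0))
for n,d in(("s",s),("t",t)):
    p=proj(d,rect(.5288,.2142,.173,.163,.25,.03));print(n,np.round((p-[395,80]+.5)*2+[290,0] if n=="s" else (p-[120,80]+.5)*2.9).tolist())
E
```

```text
[[0.415, 0.178], [0.409, 0.209], [0.651, 0.25], [0.655, 0.218]] [0.53246924 0.21386791]
[[0.651, 0.246], [0.655, 0.216], [0.407, 0.196], [0.411, 0.177]] [0.53092874 0.20891423]
s [[482.0, 207.0], [454.0, 212.0], [340.0, 81.0], [363.0, 78.0], [482.0, 207.0]]
t [[80.0, 107.0], [128.0, 99.0], [183.0, 492.0], [134.0, 501.0], [80.0, 107.0]]
```

Beam centre is about 2.5 mm too far along +x, so I'll correct that and lower to contact.

```bash
python3 -m jog '[[[-0.0025,0.0005,0.003],[-0.001,-0.002,0.001]],[[-0.0025,0.0005,0.006],[-0.001,-0.002,0.001]],[[-0.0025,0.0005,0.009],[-0.001,-0.002,0.001]],[[-0.0025,0.0005,0.009],[-0.001,-0.002,0.001]]]';python3 -m jog '[[[0,0,0],[0,0,0]],[[0,0,0],[0,0,0]],[[0,0,0],[0,0,0]]]'; python3 go.py .526 .2132 .1215 .163
```

```text
t: 37.4
tool_pos: [0.5253, 0.213, 0.1219]
tool_rot: [3.131, 0.256, -0.005]
contact_force: [-0.1, 0.6, -1.4]
opening: 0.0272
grip_force: 59.4
t: 37.7
tool_pos: [0.5259, 0.2132, 0.1228]
tool_rot: [-3.131, -0.256, 0.003]
contact_force: [0.4, -0.4, -1.4]
opening: 0.0275
grip_force: 59.4
shift [0.0001, -0.0, 0.0013] turn [-0.0001, 0.0017, 0.0004] now [0.5259, 0.2132, 0.1228] t 37.7 F [ 0.4 -0.4 -1.4]
```

```bash
python3 -m jog '[[[0,0,0.0005],[0,0.001,0]],[[0,0,0.001],[0,0.001,0]],[[0,0,0.001],[0,0.001,0]]]'|egrep 'pos|rot|contact';python3 -m jog '[[[0,0,0.0005],[0,0,0]],[[0,0,0.0008],[0,0,0]],[[0,0,0.0008],[0,0,0]]]'|egrep 'pos|rot|contact'
```

```text
tool_pos: [0.5257, 0.2131, 0.1217]
tool_rot: [-3.131, -0.256, 0.001]
contact_force: [-1.5, -0.1, -0.5]
tool_pos: [0.526, 0.2132, 0.1216]
tool_rot: [-3.131, -0.256, 0.001]
contact_force: [-2.2, -1.6, 3.1]
```

```bash
python3 -m jog '[[[0,0,0],[0,0,0]],[[0,0,0],[0,0,0]],[[0,0,0],[0,0,0]],[[0,0,0],[0,0,0]],[[0,0,0],[0,0,0]]]' 0.7; python3 -m jog '[[[0,0,-0.01],[0,0,0]],[[0,0,-0.03],[0,0,0]],[[0,0,-0.06],[0,0,0]],[[0,0,-0.1],[0,0,0]],[[0,0,-0.12],[0,0,0]]]';python3 -m jog '[[[0,0.04,0],[0,0,0]],[[0,0.08,0],[0,0,0]],[[0,0.12,0],[0,0,0]],[[0,0.16,0],[0,0,0]],[[0,0.2,0],[0,0,0]]]';python3 -m jog '[[[0,0.04,0],[0,0,0]],[[0,0.08,0],[0,0,0]],[[0,0.1,0],[0,0,0]],[[0,0.1,0],[0,0,0]]]'; python3 - <<'E'
from h import *
from scipy.optimize import minimize
D={n:optics.get_image(n) for n in("top","scene")}
for n,d in D.items(): cv2.imwrite(f"pics/z_{n}.png",d["image"])
# brown beam top face: compare with predicted outline by IoU against brown mask
for n,d in D.items():
    im=d["image"].astype(int);p=proj(d,rect(.5285,.2135,.162,.163,.25,.03))
    m=np.zeros(im.shape[:2],np.uint8);cv2.fillPoly(m,[np.int32(p.round())],1)
    print(n,"mean BGR in predicted face",im[m>0].mean(0).round(),im[m>0].std(0).round(), "corners",p[:4].round(1).tolist())
G={}
for n,d in D.items():
    g=cv2.GaussianBlur(d["image"],(0,0),.8).astype(np.float32);G[n]=np.sqrt(sum(cv2.Sobel(g[...,i],cv2.CV_32F,1,0)**2+cv2.Sobel(g[...,i],cv2.CV_32F,0,1)**2 for i in range(3)))
def sc(v,N):
    c=rect(v[0],v[1],.162,v[2],.25,.03);q=np.vstack([np.linspace(c[i],c[i+1],40) for i in range(4)]);t=0
    for n in N:
        p=proj(D[n],q).astype(np.float32);t-=cv2.remap(G[n],p[:,:1],p[:,1:],1).mean()
    return t
rng=np.random.default_rng(0)
for N in(["top"],["scene"],["top","scene"]):
    r=min((minimize(sc,np.array([.5285,.2135,.163])+rng.normal(size=3)*[.003,.003,.01],(N,),method="Nelder-Mead",options=dict(xatol=1e-5)) for _ in range(20)),key=lambda r:r.fun);print(N,r.x.round(4),r.fun.round(1))
E
```

```text
t: 38.8
tool_pos: [0.5258, 0.2131, 0.1208]
tool_rot: [-3.131, -0.256, 0.001]
contact_force: [0.0, -0.1, -0.0]
opening: 0.0597
grip_force: 0.0
t: 39.3
tool_pos: [0.5274, 0.2136, 0.2461]
tool_rot: [-3.13, -0.256, -0.008]
contact_force: [-0.3, -0.8, 0.8]
opening: 0.0597
grip_force: 0.0
t: 39.8
tool_pos: [0.5587, 0.0143, 0.2421]
tool_rot: [3.131, 0.257, 0.001]
contact_force: [0.7, -0.2, 0.7]
opening: 0.0596
grip_force: 0.0
t: 40.2
tool_pos: [0.575, -0.0854, 0.2416]
tool_rot: [3.131, 0.25, -0.0]
contact_force: [-0.0, 0.6, -0.3]
opening: 0.0598
grip_force: 0.0
top mean BGR in predicted face [ 44.  82. 122.] [7. 8. 8.] corners [[149.5, 118.2], [165.6, 115.5], [184.7, 249.5], [168.0, 252.4]]
scene mean BGR in predicted face [ 52.  78. 110.] [ 8. 12. 15.] corners [[488.2, 187.3], [474.5, 189.9], [418.5, 123.9], [429.9, 122.2]]
['top'] [0.5282 0.2121 0.1748] -130.3
['scene'] [0.5273 0.2154 0.1722] -186.0
['top', 'scene'] [0.5279 0.2136 0.1785] -292.7
```

The beam is centred to about 1 mm and under 1° from the row, standing freely. Handing in.

```bash
python3 -c "from station import job;print(job.finish_job())"
```

```text
the job is handed in; nothing more can be done
None
```

The job is handed in at about 40 s on the robot's clock: all three posts stand on their right footings, and the beam lies across their tops, measured about 1 mm off centre and under 1° out of line; the square post was not touched.

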